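# Open the quick-release vice right up

## Task

The little marble column is finished and the carver wants the vice fully open before taking it out. With your fingertips, press the red release button on the sliding jaw and keep it held down all the way while you push the jaw away from the column until it meets the end stop, then let the button spring back up so that the jaw locks there. Do not pick anything up, and leave the column and the things lying around the vice where they are.

Things in the scene. Friction and masses are not known exactly. Their poses are not given: they have to be found in the camera images.
- vise: Blue vice bolted to the bench; bed 110 mm wide (x), 375 mm long (y), its two steel ways 40 mm above the bench. Origin: middle of the bed's underside, on the bench top; z up. Its +y is the way the sliding jaw opens: from the fixed jaw (95 mm high, at the -y end) to the end plate, screw head and cross bar (+y end, to y = 220 mm). Bolt ears reach x = +-86 mm.
- button_top (a point): Middle of the top of the red round release button (36 mm across) on the sliding jaw; moves with jaw and button. Up, it is 74 mm above the bench, 12 mm proud of the blue saddle. It sits in a well, open at both sides (vice x), between the wood-faced jaw (95 mm above the bench; its back 27 mm from the button's middle, vice -y side) and the push lug (+y side).
- lug_face (a point): Push lug: upright blue lug on the sliding jaw beyond the button, 70 mm wide, 14 mm thick, top 94 mm above the bench. This point: middle of its face that looks at the button (towards vice -y), 30.5 mm from the button's middle, 78 mm above the bench. Pushing this face towards vice +y opens the jaw.
- end_stop (a point): Middle of the inner face of the vice's end plate (64 mm high), 52 mm above the bench: the end stop that the sliding jaw's saddle meets when the vice is fully open.
- vise_jaw (a joint): Travel of the sliding jaw along the vice's +y, in m: 0 is nearly closed, 0.150 is at the end stop. It starts locked somewhere between 0 and 0.04; with the button down it slides with 1 to 2 N of friction and stays where it is left.
- release_button (a joint): How far the release button is pressed down, in m: about 0 at rest (up), 0.008 fully down. Its spring pushes up with 7 N at rest, 11.5 N fully down. Up, its half-nut sits in the screw thread and locks the jaw (about 3 mm of play) anywhere along its travel; pressed by 5 mm or more, the jaw is free; let go, it springs up and locks the jaw there.
- marble_column: Small white marble column, 134 mm high, with a rectangular plinth 72 by 46 mm, standing loose on the ways between the jaws, against the fixed jaw. Origin: middle of its underside, 40 mm above the bench.
- lump_hammer: Carver's lump hammer lying beside the vice: dark steel head 42 by 95 by 42 mm, round wooden handle 190 mm long along its -x, 26 mm thick. Origin: under the middle of the head.
- chisel: Steel flat chisel lying beside the vice, 200 mm long along its x, 14 mm thick. Origin: underside, near its middle.
- water_bottle: Clear water bottle with a blue cap standing beside the vice, 64 mm across, 190 mm high. Origin: middle of its underside.

How it is judged:
By the outcome, as a careful person would: the job done as asked, in the order asked, and still so for the second after the job is handed in, with the robot touching nothing.
It also fails if it takes over 35 s, if anything falls off the work surface, if the arm or the gripper's body presses on something with over 40 N, if the wrist force passes 120 N, or if a joint passes its speed limit or range.

## Robot

A 6-joint arm with a two-finger parallel gripper is mounted at the origin on the work surface. World frame = base frame: x ahead of the robot, y to its left, z up, the work surface at z = 0. Lengths are in m, angles in rad, forces in N, time in s.
With the tool pointing down it reaches from about 0.35 to 0.975 m from the base axis. Payload 4.9 kg.
Tool frame: the origin (TCP) lies midway between the tips of the shut fingers; the grasp point (between the pads) lies 19 mm behind it; z points along the fingers, y is the direction in which the jaws open and shut (so a half turn about z gives the same grasp; the last joint's range is limited). The gripper opens to 85 mm and grips with 20 to 120 N. Pads are 22 mm wide; open, the fingers measure 114 mm over their backs; the gripper's body (76 mm by 85 mm) begins 54 mm behind the grasp point. The pads swing forward as they close: fully open they stand 13 mm farther back than shut.
Start: joints at [1.107, 0.053, 1.613, -0, 1.476, -0.119], TCP at [0.211, 0.588, 0.231] pointing down, gripper open.
Joint ranges: [-3.01, 3.01], [-1.01, 2.22], [0.06, 2.58], [-1.02, 4.17], [0.09, 2.62], [-3.14, 3.14]. Speed limits (rad/s): [2.57, 2.57, 3.14, 3.14, 3.14, 3.14].

## Interface

Orientations are given as a unit quaternion [w, x, y, z].
In Python, from plant import manip, cams gives the robot as it stands.
- The arm moves only by the tool jog_arm, never from a script. Its argument "targets" is a list of rows, each a list of 4 numbers: the shift along the tool's x, y, z in m, then the turn about the tool's z in degrees. A call has 1 to 5 rows; each row is the pose to reach, as a shift and turn from the pose commanded when the call began, along the tool's axes at that moment; what a row does not reach only later rows make up. A row lasts 1/12 s, in which the tool goes at most 41.7 mm and 7.16 degrees, less where a joint would pass 70% of its speed; a pose out of reach is approached as far as the arm can. A call with a gripper value outside its range is refused whole. "fingers" is the opening, from 0 (shut) to 1 (fully open), set as the call begins (left out, the last holds). The fingers move at their own pace and stop on an object; the grip force is fixed at half the most. Time passes only in rows, so rows that repeat a pose let the fingers close. It gives the time, the measured TCP pose, the force and the opening at its end, in the units of the state.
- manip.state(): the state, without advancing time (a new reading comes with each control period).
- cams.grab_frame(name): name is "scene" or "top" or "wrist"; returns the picture (420x560x3 uint8, red, green, blue); there is no depth.
- cams.get_calibration(name): a dict with "camera_matrix" (3x3 intrinsics, pixels), "cam_to_world" (4x4, takes a point from camera to world coordinates). Camera axes: x right, y up, looking along -z (the intrinsics and any distortion apply to the point x, -y, -z); pixel columns grow to the right and rows downward; lengths in m; the calibration is good to about 2 mm. The wrist camera is an equidistant fisheye: a pixel r from the principal point sees the ray r / f radians off the axis. A picture is of the moment at which its call begins: read the wrist's pose just before it. get_calibration takes no time and is no camera call; for the wrist camera it gives the pose at the moment of the call.
- manip.job_done(): hands the job in, once; it reports no verdict.
The state is a dict: "time": time; "joint_pos": joint angles; "joint_vel": joint speeds; "joint_efforts": joint torques, N m; "tool_pos": TCP position; "tool_rot": TCP orientation; "contact_force": force on the tool from outside, world axes, zero at the start; "ft_torque": the same for the moment, N m; "gripper_width": opening from 0.0 (shut) to 1.0 (fully open).
Only numpy, scipy, OpenCV 4.12 (cv2) and the standard library are available. Lean on these libraries where they do the work, as an engineer would, in place of code of your own. Each camera call takes 0.05 s, during which the arm holds its last target. There are 200 camera calls.

## Working session

There is one attempt and no reset: what is moved stays moved. The work goes in short steps, Python scripts to look and compute and a tool call to move; the robot and the scene stay as the last step left them, time stands still between calls to the robot, and variables do not carry over. Pictures are saved under pics/ and viewed, about 8 in all and at most 12, crops included, and the job is handed in when it is done.

Besides the shell and the picture viewer there is one more tool, called after "Call:" by a JSON object that holds its "api" and its "payload", one argument or row to a line. jog_arm: Moves the arm, as the interface text tells. Its arguments: {"type":"object","properties":{"targets":{"type":"array"},"fingers":{"type":"number"}},"required":["targets"]}

```bash
mkdir -p pics
cat > h.py <<'E'
import numpy as np,cv2
from plant import manip,cams
def save(n,f):
    im=cams.grab_frame(n); cv2.imwrite('pics/'+f,im[:,:,::-1]); return im
def ray(n,u,v):
    c=cams.get_calibration(n);K=np.array(c['camera_matrix']);T=np.array(c['cam_to_world'])
    a=(u-K[0,2])/K[0,0];b=(v-K[1,2])/K[1,1]
    d=T[:3,:3]@np.array([a,-b,-1]);return T[:3,3],d
def onz(n,u,v,z):
    o,d=ray(n,u,v);return o+d*(z-o[2])/d[2]
E
python3 - <<'E'
from h import *
a=save('top','top1.png');b=save('scene','scene1.png')
print(manip.state())
for n in('top','scene'):
    c=cams.get_calibration(n);print(n,c)
    im=cv2.cvtColor(cams.grab_frame(n),cv2.COLOR_RGB2HSV)
    m=(((im[...,0]<8)|(im[...,0]>172))&(im[...,1]>150)&(im[...,2]>80)).astype('uint8')
    k,l,s,ce=cv2.connectedComponentsWithStats(m)
    for i in range(1,k):
        if s[i,4]>30: print(s[i],ce[i],onz(n,*ce[i],.074))
E
```

```text
{'time': 0.1, 'joint_pos': array([ 1.10702105e+00,  5.33272098e-02,  1.61416447e+00,  1.23579559e-05,
        1.47597627e+00, -1.18983102e-01]), 'joint_vel': array([-0.00068218, -0.00207628, -0.002767  , -0.00059332,  0.00072241,
        0.00049197]), 'joint_efforts': array([ 4.34107415e-04, -3.94904923e+01, -3.71361530e+01, -1.06938965e-04,
        3.93930895e-03,  2.75045437e-06]), 'tool_pos': array([0.21098478, 0.5877165 , 0.23015875]), 'tool_rot': array([-2.75252470e-04,  1.71543914e-01,  9.85176028e-01, -8.96356511e-04]), 'contact_force': array([-0.13830361,  0.1056838 ,  0.22268383]), 'ft_torque': array([-0.04124643,  0.00686428, -0.00347071]), 'gripper_width': 1.0029320933241588}
top {'camera_matrix': array([[459.77846702,   0.        , 269.83472754],
       [  0.        , 459.77846702, 208.40930952],
       [  0.        ,   0.        ,   1.        ]]), 'cam_to_world': array([[ 0.0183085 ,  0.99500576, -0.09812409,  0.51462242],
       [-0.99934629,  0.01515134, -0.03282435, -0.02644055],
       [-0.0311737 ,  0.09866091,  0.99463271,  0.83307802],
       [ 0.        ,  0.        ,  0.        ,  1.        ]])}
[317 251  22  22 360] [327.4        261.56944444] [ 0.5036284  -0.09712734  0.074     ]
scene {'camera_matrix': array([[514.00607738,   0.        , 275.51525857],
       [  0.        , 514.00607738, 215.54872558],
       [  0.        ,   0.        ,   1.        ]]), 'cam_to_world': array([[-0.1404393 , -0.75993345,  0.6346479 ,  1.17222412],
       [ 0.99008805, -0.10880948,  0.08880405,  0.06031212],
       [ 0.00157055,  0.64082888,  0.76768215,  0.77506291],
       [ 0.        ,  0.        ,  0.        ,  1.        ]])}
[233 170  18  15 223] [241.49327354 177.27802691] [ 0.50829342 -0.09783883  0.074     ]
```

View pics/top1.png

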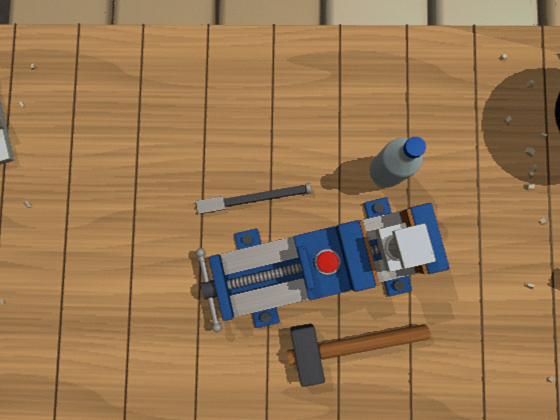

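View pics/scene1.png

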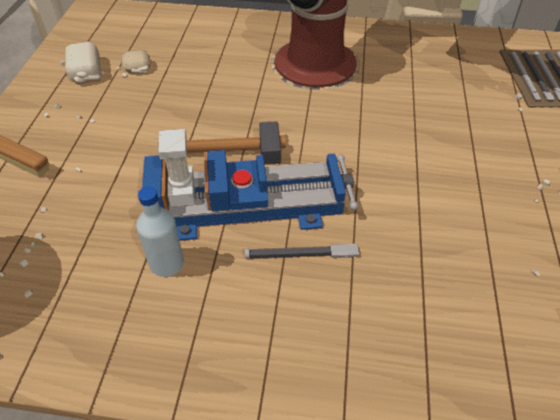

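The top view shows the vice with its screw end on the left (world +y), the button at (327,262) and the lug at about (308,268). The column is at (412,245), the bottle top is at (414,148), the chisel is above the vice and the hammer below it. The scene view agrees, with the button at (241,177).

Run:
```python
from h import *
o1,d1=ray('top',327.4,261.6);o2,d2=ray('scene',241.5,177.3)
d1/=np.linalg.norm(d1);d2/=np.linalg.norm(d2)
t=np.linalg.lstsq(np.c_[d1,-d2],o2-o1,rcond=None)[0]
print('tri',o1+t[0]*d1,o2+t[1]*d2)
P=lambda u,v,z=.012:onz('top',u,v,z)[:2]
dirs=[P(248,238)-P(378,207),P(265,317)-P(398,285)]
for d in dirs: print(d,np.degrees(np.arctan2(d[1],d[0])))
S=[onz('scene',*p,.012)[:2] for p in((311,219),(187,231))];d=S[0]-S[1];print(d,np.degrees(np.arctan2(d[1],d[0])))
print('bottle',onz('top',414,148,.19),'col',onz('top',414,248,.174))
print('endplate',P(228,285,.064),P(216,290,.064))
b=np.array([.505,-.0975,0]);s=manip.state();from scipy.spatial.transform import Rotation as R
q=s['tool_rot'];r=R.from_quat([*q[1:],q[0]]);print(r.as_matrix())
print('shift',r.inv().apply(b+[0,0,.2301]-s['tool_pos']))
```

```text
tri [ 0.5035055  -0.09759661  0.06896396] [ 0.50369408 -0.0989243   0.06908486]
[-0.05917665  0.23092164] 104.37347130247551
[-0.06025646  0.23197759] 104.56086361766107
[-0.06235149  0.22868044] 105.25140995651162
bottle [ 0.66678811 -0.20710516  0.19      ] col [ 0.52645615 -0.20982178  0.174     ]
endplate [0.46176688 0.06603344] [0.45316433 0.08577458]
[[-9.41150051e-01  3.37988486e-01 -6.03880941e-04]
 [ 3.37988992e-01  9.41149255e-01 -1.23372793e-03]
 [ 1.51356262e-04 -1.36522821e-03 -9.99999057e-01]]
shift [-0.50826549 -0.54565916  0.00105283]
```

Call:
{"api": "jog_arm", "payload": {
  "targets": [
    [-0.027,-0.029,0,0],
    [-0.054,-0.058,0,0],
    [-0.081,-0.087,0,0],
    [-0.108,-0.116,0,0],
    [-0.135,-0.145,0,0]
  ],
  "fingers": 0
}}

```text
time: 0.62
tool_pos: [0.2894, 0.4044, 0.2309]
tool_rot: [-0.0, 0.171, 0.985, -0.0]
contact_force: [1.4, 0.1, -0.2]
gripper_width: 0.304
```

Call:
{"api": "jog_arm", "payload": {
  "targets": [
    [-0.027,-0.029,0,0],
    [-0.054,-0.058,0,0],
    [-0.081,-0.087,0,0],
    [-0.108,-0.116,0,0],
    [-0.135,-0.145,0,0]
  ]
}}

```text
time: 1.03
tool_pos: [0.3675, 0.2223, 0.2313]
tool_rot: [0.0, 0.171, 0.985, 0.0]
contact_force: [1.1, 0.2, 0.6]
gripper_width: 0.002
```

Call:
{"api": "jog_arm", "payload": {
  "targets": [
    [-0.027,-0.029,0,0],
    [-0.054,-0.058,0,0],
    [-0.081,-0.087,0,0],
    [-0.108,-0.116,0,0],
    [-0.135,-0.145,0,0]
  ]
}}

```text
time: 1.45
tool_pos: [0.4456, 0.0399, 0.2314]
tool_rot: [0.0, 0.172, 0.985, 0.0]
contact_force: [0.3, 0.7, -0.6]
gripper_width: -0.001
```

Call:
{"api": "jog_arm", "payload": {
  "targets": [
    [-0.02,-0.021,0,-7],
    [-0.04,-0.042,0,-14],
    [-0.06,-0.063,0,-21],
    [-0.08,-0.084,0,-28],
    [-0.096,-0.102,0,-34.3]
  ]
}}

```text
time: 1.87
tool_pos: [0.5016, -0.0885, 0.2311]
tool_rot: [-0.0, -0.129, 0.992, -0.0]
contact_force: [-0.6, 0.0, 0.6]
gripper_width: 0.003
```

Call:
{"api": "jog_arm", "payload": {
  "targets": [
    [0,0,0.03,0],
    [0,0,0.06,0],
    [0,0,0.09,0],
    [0,0,0.11,0],
    [0,0,0.11,0]
  ]
}}

```text
time: 2.28
tool_pos: [0.4974, -0.0854, 0.1155]
tool_rot: [-0.005, -0.126, 0.992, 0.002]
contact_force: [-2.1, -0.2, -0.8]
gripper_width: 0.003
```

Run:
```python
from h import *
a=save('scene','s2.png')[110:240,120:380];b=save('wrist','w2.png');t=cams.grab_frame('top')[180:340,180:460]
c=np.zeros((600,800,3),'uint8')
x=cv2.resize(a,(390,195));c[:195,:390]=x;x=cv2.resize(t,(400,228));c[:228,400:]=x
c[230:600,:493]=cv2.resize(b,(493,370));cv2.imwrite('pics/m2.png',c[:,:,::-1])
s=manip.state();print(s['tool_pos'],s['tool_rot'],s['contact_force'],cams.get_calibration('wrist'))
```

```text
[ 0.50194907 -0.08672423  0.12256006] [ 7.18019019e-04 -1.26614752e-01  9.91951649e-01 -3.37702884e-04] [ 0.68521802 -0.15391459  0.55361668] {'camera_matrix': array([[325.1922621 ,   0.        , 275.87507309],
       [  0.        , 325.1922621 , 206.10413299],
       [  0.        ,   0.        ,   1.        ]]), 'cam_to_world': array([[-2.51389563e-01, -9.26124733e-01, -2.81240584e-01,
         4.30595032e-01],
       [ 9.67885867e-01, -2.40688587e-01, -7.25668784e-02,
        -1.05785312e-01],
       [-4.85417914e-04, -2.90451342e-01,  9.56889639e-01,
         2.65349599e-01],
       [ 0.00000000e+00,  0.00000000e+00,  0.00000000e+00,
         1.00000000e+00]])}
```

View pics/m2.png

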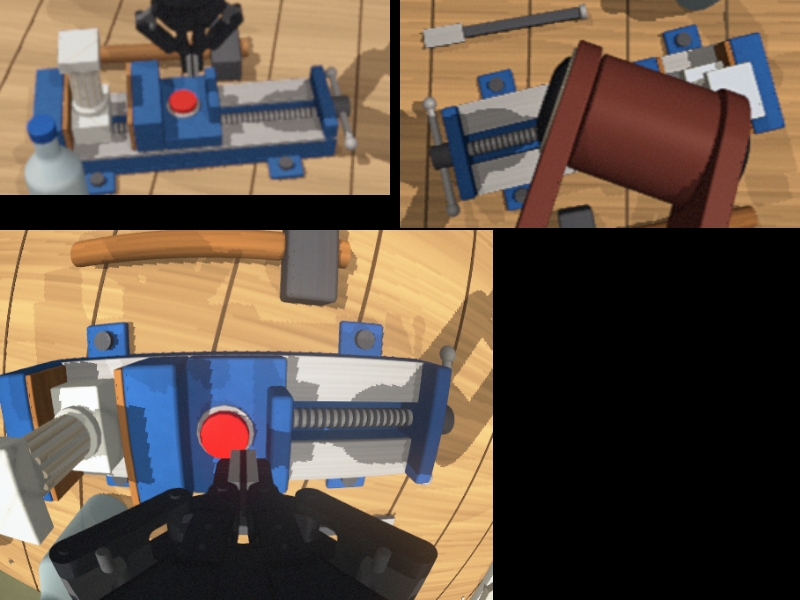

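The wrist view shows the shut fingertips above the well, between the button's middle (composite 225,435) and the lug (280,430). Next I check the offset from the wrist camera.

```bash
cat >> h.py <<'E'
def wz(u,v,z):
    c=cams.get_calibration('wrist');K=np.array(c['camera_matrix']);T=np.array(c['cam_to_world'])
    x,y=(u-K[0,2])/K[0,0],(v-K[1,2])/K[1,1];r=np.hypot(x,y);k=np.sin(r)/r
    d=T[:3,:3]@np.array([x*k,-y*k,-np.cos(r)]);o=T[:3,3];return o+d*(z-o[2])/d[2]
def vice(p,b):
    e=np.asarray(p)[:2]-np.asarray(b)[:2];a=np.radians(104.6);u=np.array([np.cos(a),np.sin(a)]);return np.array([e@[u[1],-u[0]],e@u])*1000
E
python3 - <<'E'
from h import *
im=cv2.cvtColor(cv2.imread('pics/w2.png'),cv2.COLOR_BGR2HSV)
m=(((im[...,0]<8)|(im[...,0]>172))&(im[...,1]>180)&(im[...,2]>150)).astype('uint8')
k,l,s,ce=cv2.connectedComponentsWithStats(m);i=1+s[1:,4].argmax();x,y,w,h,_=s[i]
print(s[i],ce[i]);b=wz(x+w/2,y+h/2,.074);print(b)
f=570/500.
sc=560/493
for u,v,z in((267,392,.094),(292,402,.094),(267,432,.094),(436,370,.064),(411,480,.064),(419,365,.064)): print(u,v,vice(wz(u*sc,(v-230)*sc,z),b))
print('tcp',vice(manip.state()['tool_pos'],b),manip.state()['tool_pos'])
E
```

```text
[ 227  209   56   51 2118] [253.84560907 232.67186025]
[ 0.50838203 -0.09935685  0.074     ]
267 392 [-37.37791619  28.12125656]
292 402 [-31.04239385  44.00585516]
267 432 [-11.08365967  28.75184119]
436 370 [-51.85182844 174.52198667]
411 480 [ 50.98174694 169.66780341]
419 365 [-54.86799614 155.40559406]
tcp [-3.04093578 13.84624934] [ 0.50194907 -0.08672423  0.12256006]
```

Call:
{"api": "jog_arm", "payload": {
  "targets": [
    [0,-0.003,0.007,0],
    [0,-0.004,0.017,0],
    [0,-0.004,0.027,0],
    [0,-0.004,0.035,0],
    [0,-0.004,0.04,0]
  ]
}}

```text
time: 2.85
tool_pos: [0.5014, -0.0901, 0.0796]
tool_rot: [-0.001, -0.127, 0.992, 0.0]
contact_force: [0.0, 0.6, -0.6]
gripper_width: -0.002
```

Call:
{"api": "jog_arm", "payload": {
  "targets": [
    [0,0,0.002,0],
    [0,0,0.004,0],
    [0,0,0.006,0],
    [0,0,0.007,0],
    [0,0,0.007,0]
  ]
}}

```text
time: 3.27
tool_pos: [0.5023, -0.0904, 0.0744]
tool_rot: [0.0, -0.127, 0.992, -0.0]
contact_force: [0.2, 0.1, -0.1]
gripper_width: 0.002
```

Call:
{"api": "jog_arm", "payload": {
  "targets": [
    [0,0,0.001,0],
    [0,0,0.002,0],
    [0,0,0.003,0],
    [0,0,0.004,0],
    [0,0,0.004,0]
  ]
}}

```text
time: 3.68
tool_pos: [0.5027, -0.0907, 0.0717]
tool_rot: [0.0, -0.127, 0.992, -0.0]
contact_force: [-3.5, 0.1, 7.9]
gripper_width: -0.004
```

Call:
{"api": "jog_arm", "payload": {
  "targets": [
    [0,0,0.001,0],
    [0,0,0.002,0],
    [0,0,0.003,0],
    [0,0,0.003,0],
    [0,0,0.003,0]
  ]
}}

```text
time: 4.1
tool_pos: [0.5028, -0.0909, 0.0692]
tool_rot: [0.0, -0.127, 0.992, -0.001]
contact_force: [-4.1, 0.3, 8.6]
gripper_width: -0.001
```

Call:
{"api": "jog_arm", "payload": {
  "targets": [
    [0,0,0.001,0],
    [0,0,0.002,0],
    [0,0,0.003,0],
    [0,0,0.004,0],
    [0,0,0.004,0]
  ]
}}

```text
time: 4.52
tool_pos: [0.503, -0.0913, 0.066]
tool_rot: [0.0, -0.127, 0.992, -0.001]
contact_force: [-6.5, -0.1, 12.3]
gripper_width: 0.001
```

Call:
{"api": "jog_arm", "payload": {
  "targets": [
    [0,0,0.001,0],
    [0,0,0.002,0],
    [0,0,0.002,0]
  ]
}}

```text
time: 4.77
tool_pos: [0.5034, -0.0922, 0.0659]
tool_rot: [-0.0, -0.127, 0.992, -0.002]
contact_force: [-11.9, -2.0, 22.4]
gripper_width: -0.0
```

Call:
{"api": "jog_arm", "payload": {
  "targets": [
    [0,0.003,0,0],
    [0,0.006,0,0],
    [0,0.009,0,0],
    [0,0.012,0,0],
    [0,0.015,0,0]
  ]
}}

```text
time: 5.18
tool_pos: [0.4998, -0.0782, 0.0659]
tool_rot: [0.0, -0.127, 0.992, -0.003]
contact_force: [-10.2, -3.9, 20.9]
gripper_width: 0.003
```

Call:
{"api": "jog_arm", "payload": {
  "targets": [
    [0,0.004,0,0],
    [0,0.008,0,0],
    [0,0.012,0,0],
    [0,0.016,0,0],
    [0,0.02,0,0]
  ]
}}

```text
time: 5.6
tool_pos: [0.4948, -0.0586, 0.0659]
tool_rot: [0.0, -0.127, 0.992, -0.003]
contact_force: [-10.8, -4.5, 21.1]
gripper_width: 0.0
```

Run:
```python
from h import *
b=save('wrist','w3.png');a=cv2.resize(save('scene','s3.png')[110:240,120:380],(390,195))
c=np.zeros((600,560,3),'uint8');c[:420]=b;c[420:600,:360]=cv2.resize(a,(360,180));cv2.imwrite('pics/m3.png',c[:,:,::-1])
print(manip.state()['tool_pos'],manip.state()['contact_force'])
```

```text
[ 0.49453221 -0.05780148  0.06585079] [-11.88987278  -1.71285812  23.41169595]
```

View pics/m3.png

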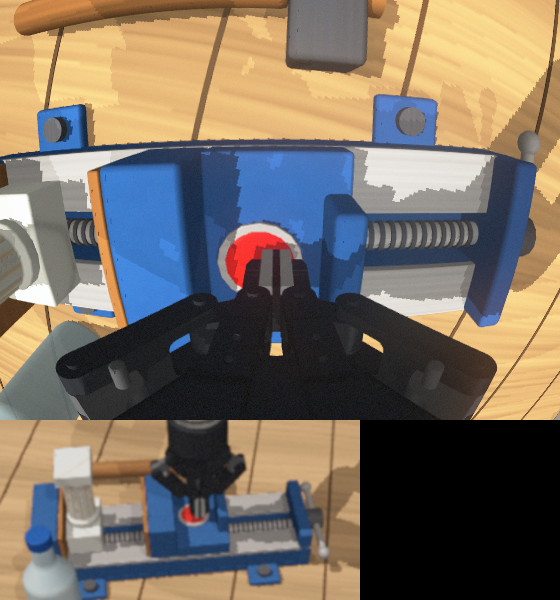

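The jaw is moving with the button held down: the column gap has grown and the saddle edge (353,160) is nearing the end plate (494,155), with roughly 80 mm left. I keep going.

Call:
{"api": "jog_arm", "payload": {
  "targets": [
    [0,0.004,0,0],
    [0,0.009,0,0],
    [0,0.015,0,0],
    [0,0.021,0,0],
    [0,0.027,0,0]
  ]
}}

```text
time: 6.12
tool_pos: [0.4881, -0.0323, 0.0659]
tool_rot: [0.0, -0.127, 0.992, -0.002]
contact_force: [-11.2, -4.1, 22.1]
gripper_width: 0.0
```

Call:
{"api": "jog_arm", "payload": {
  "targets": [
    [0,0.006,0,0],
    [0,0.012,0,0],
    [0,0.018,0,0],
    [0,0.023,0,0],
    [0,0.027,0,0]
  ]
}}

```text
time: 6.53
tool_pos: [0.4812, -0.0057, 0.0658]
tool_rot: [0.0, -0.127, 0.992, -0.002]
contact_force: [-11.3, -4.4, 22.9]
gripper_width: -0.0
```

Run:
```python
from h import *
b=save('wrist','w4.png')
print(manip.state()['tool_pos'],manip.state()['contact_force'])
```

```text
[ 0.48101256 -0.00488663  0.06586514] [-11.35266979  -3.01902646  23.72439529]
```

View pics/w4.png

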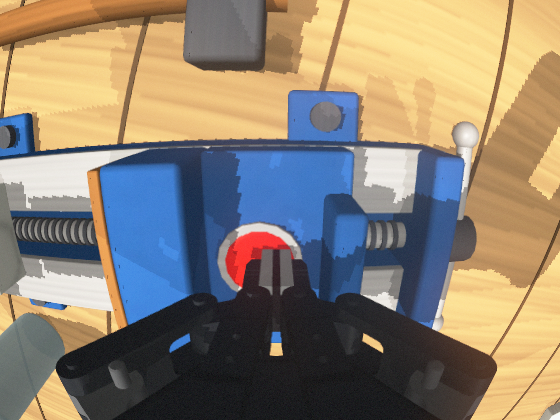

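No slip so far: the fingertips are in the same place on the button. The gap from saddle edge (353) to end plate (about 418) leaves roughly 45 mm.

Call:
{"api": "jog_arm", "payload": {
  "targets": [
    [0,0.004,0,0],
    [0,0.009,0,0],
    [0,0.015,0,0],
    [0,0.021,0,0],
    [0,0.026,0,0]
  ]
}}

```text
time: 7.0
tool_pos: [0.4748, 0.0196, 0.0659]
tool_rot: [0.0, -0.127, 0.992, -0.002]
contact_force: [-10.5, -3.1, 22.6]
gripper_width: 0.003
```

Call:
{"api": "jog_arm", "payload": {
  "targets": [
    [0,0.003,0,0],
    [0,0.006,0,0],
    [0,0.009,0,0],
    [0,0.011,0,0],
    [0,0.013,0,0]
  ]
}}

```text
time: 7.42
tool_pos: [0.4715, 0.0322, 0.0659]
tool_rot: [0.0, -0.127, 0.992, -0.002]
contact_force: [-11.8, -4.6, 22.9]
gripper_width: -0.005
```

Call:
{"api": "jog_arm", "payload": {
  "targets": [
    [0,0.002,0,0],
    [0,0.004,0,0],
    [0,0.006,0,0]
  ]
}}

```text
time: 7.67
tool_pos: [0.4712, 0.0364, 0.0659]
tool_rot: [0.002, -0.127, 0.992, -0.004]
contact_force: [-4.2, -11.0, 16.6]
gripper_width: 0.003
```

Call:
{"api": "jog_arm", "payload": {
  "targets": [
    [0,0.001,0,0],
    [0,0.003,0,0],
    [0,0.005,0,0],
    [0,0.005,0,0]
  ]
}}

```text
time: 8.0
tool_pos: [0.4716, 0.042, 0.0658]
tool_rot: [0.004, -0.127, 0.992, -0.003]
contact_force: [0.6, -6.2, 12.6]
gripper_width: 0.006
```

Run:
```python
from h import *
b=save('wrist','w5.png');a=cv2.resize(save('scene','s5.png')[110:240,120:380],(360,180))
c=np.zeros((600,560,3),'uint8');c[:420]=b;c[420:600,:360]=a;cv2.imwrite('pics/m5.png',c[:,:,::-1])
print(manip.state()['tool_pos'],manip.state()['contact_force'])
```

```text
[0.47161229 0.04204271 0.065813  ] [ 0.50683057 -7.20101241 12.18102682]
```

View pics/m5.png

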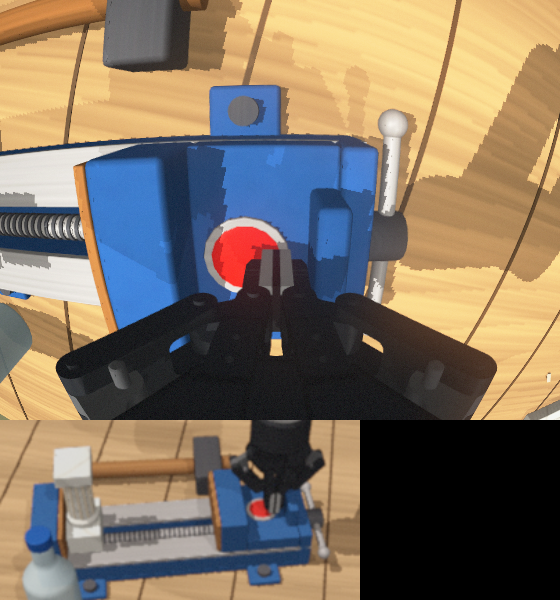

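The saddle edge meets the end plate at (342,150), and the fingertips slipped about 10 mm over the button against about 7 N, far above the jaw's 1–2 N of friction. So the jaw is on the stop, with the button still down (z 0.0658, 12 N). I now lift straight up.

Call:
{"api": "jog_arm", "payload": {
  "targets": [
    [0,0,-0.002,0],
    [0,0,-0.005,0],
    [0,0,-0.01,0],
    [0,0,-0.018,0],
    [0,0,-0.03,0]
  ]
}}

```text
time: 8.52
tool_pos: [0.4664, 0.044, 0.0909]
tool_rot: [-0.001, -0.127, 0.992, 0.0]
contact_force: [-0.6, -0.6, 0.2]
gripper_width: -0.0
```

Call:
{"api": "jog_arm", "payload": {
  "targets": [
    [0,0,-0.02,0],
    [0,0,-0.045,0],
    [0,0,-0.07,0],
    [0,0,-0.09,0],
    [0,0,-0.1,0]
  ]
}}

```text
time: 8.93
tool_pos: [0.4684, 0.0444, 0.1949]
tool_rot: [0.002, -0.127, 0.992, -0.0]
contact_force: [0.1, 0.3, 0.3]
gripper_width: 0.002
```

Run:
```python
from h import *
b=save('wrist','w6.png');t=save('top','t6.png');a=cv2.resize(save('scene','s6.png')[110:240,120:380],(360,180))
c=np.zeros((600,560,3),'uint8');c[:420]=b;c[420:600,:360]=a;cv2.imwrite('pics/m6.png',c[:,:,::-1])
print(manip.state()['tool_pos'],manip.state()['contact_force'])
im=cv2.cvtColor(b,cv2.COLOR_RGB2HSV)
m=(((im[...,0]<8)|(im[...,0]>172))&(im[...,1]>180)&(im[...,2]>150)).astype('uint8')
k,l,s,ce=cv2.connectedComponentsWithStats(m);i=1+s[1:,4].argmax();x,y,w,h,_=s[i];print(s[i],'travel',vice(wz(x+w/2,y+h/2,.074),[.5084,-.0994]))
```

```text
[0.46744733 0.04433307 0.19170504] [-0.01290297  0.17958287 -0.11808116]
[ 235  178   41   38 1224] travel [ -6.16021702 131.93138415]
```

View pics/m6.png

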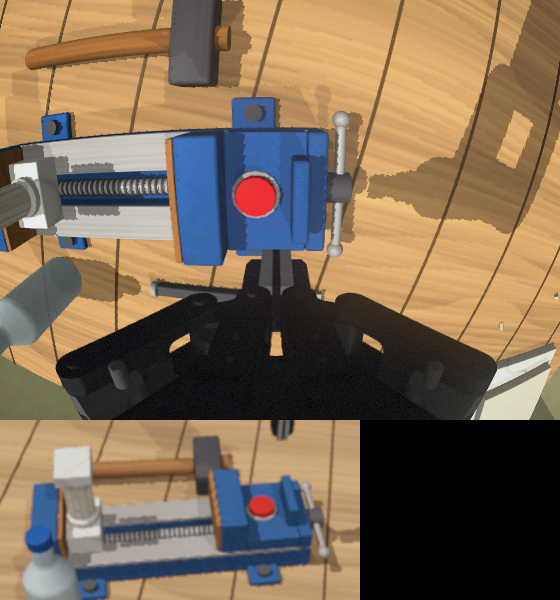

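The button is up again at (256,196), the saddle is against the end plate with no gap, the column, hammer, chisel and bottle are where they were, and the arm is clear.

```bash
python3 -c "
from plant import manip
print(manip.job_done())"
```

```text
the job is handed in; nothing more can be done
None
```

The vice is open to the end stop and the button is back up. I handed the job in at about 9 s; it gives no verdict.

- **Press:** I pushed the red button fully down with the shut fingertips. They were at z = 0.066 m and the force was 12–24 N throughout.
- **Push:** The jaw moved because the fingertips gripped the pressed button by friction. They never reached the lug face, which is where the task description says to push.
- **End stop:** At the end the fingertips slid over the button against about 7 N while the jaw stayed still. The jaw's own friction is only 1–2 N, so it was against the stop.
- **Release:** I lifted straight up and the button sprang back.

**Last checks:**
- The final pictures show the button up and no visible gap between the saddle and the end plate.
- By eye, the column, hammer, chisel and bottle had not moved.
- The contact force was about 0 N.
- The measured jaw travel was about 132 mm, which fits a start near 18 mm. That measurement also showed 6 mm of sideways offset, so it is only good to a few millimetres. I did not test the lock by pulling on the jaw.

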